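# Mount a half-carved blank on the tilted carving stand

## Robot

A 6-joint arm with a two-finger parallel gripper is mounted at the origin on the work surface. World frame = base frame: x ahead of the robot, y to its left, z up, the work surface at z = 0. Lengths are in mm, angles in rad, forces in N, time in s.
With the tool pointing down it reaches from about 325 to 850 mm from the base axis. Payload 4.4 kg.
Tool frame: the origin (TCP) lies midway between the tips of the shut fingers; the grasp point (between the pads) lies 19 mm behind it (r.hold_point_z is the distance from the TCP to the grasp point, in mm); z points along the fingers, y is the line along which they close (so a half turn about z gives the same grasp; the last joint's range is limited). The gripper opens to 94 mm and grips with 3 to 60 N. Pads are 16 mm wide; open, the fingers measure 119 mm over their backs; the gripper's body (75 mm by 177 mm) begins 78 mm behind the grasp point.
Start: joints at [0.956, 0.207, 1.542, -0, 1.393, -0.15], TCP at [257.75, 513.996, 205.447] pointing down, gripper open.
Joint ranges: [-2.73, 2.73], [-0.86, 2.22], [0.23, 2.46], [-1.11, 4.25], [0.08, 2.63], [-2.82, 2.82]. Speed limits (rad/s): [2.79, 2.79, 3.14, 3.14, 3.14, 3.14].

## Interface

Orientations are given as a unit quaternion [x, y, z, w].
In Python, from bench import r gives the robot as it stands.
- The arm moves only by the shell command python3 -m pendant 'ROWS' [FORCE]. ROWS is JSON, a list of rows, each an object with "delta_pos": the shift along the tool's x, y, z in cm, a list of three; "turn": the turn about the tool's z in rad; "jaw": the closure, from 0 (fully open) to 1 (shut). A call has 1 to 8 rows; each row is the pose to reach, as a shift and turn from the pose commanded when the call began, along the tool's axes at that moment; what a row does not reach only later rows make up. A row lasts 1/10 s, in which the tool goes at most 50 mm and 8.59 degrees, less where a joint would pass 70% of its speed; a pose out of reach is approached as far as the arm can. A call with a gripper value outside its range is refused whole. The fingers move at their own pace and stop on an object; FORCE is the grip in N (left out, the last holds). Time passes only in rows, so rows that repeat a pose let the fingers close. It gives the time, the measured TCP pose, the force, the opening and the grip force at its end, in the units of the state.
- r.observe(): the state, without advancing time (a new reading comes with each control period).
- r.grab_frame(name): name is "scene" or "side" or "wrist"; returns a dict with "pixels" (384x512x3 uint8, red, green, blue), "K" (3x3 intrinsics, pixels), "k1" (the pictures are not rectified: a ray, as slopes to the right and down, at radius r is drawn at 1 + k1 r^2 times it, then the intrinsics apply), "origin" and "orientation" of the camera in the world; the wrist camera has in their place "T_tool_cam" (4x4, takes a point from camera to tool coordinates, whose origin is the TCP and whose axes are the flange's). Camera axes: x right, y up, looking along -z (the intrinsics and any distortion apply to the point x, -y, -z); pixel columns grow to the right and rows downward; lengths in mm; the calibration is good to about 2 mm. A picture is of the moment at which its call begins: read the wrist's pose just before it. There is no depth.
- r.close_job(): hands the job in; it is judged then, once.
The state is a dict: "t": time; "joint_positions": joint angles; "qd": joint speeds; "effort": joint torques, N m; "ee_pos": TCP position; "tcp_rot": TCP orientation; "contact_force": force on the tool from outside, world axes, zero at the start; "torque": the same for the moment, N m; "finger_gap": opening from 0.0 (shut) to 1.0 (fully open); "grip_force": force on a finger pad.
Only numpy, scipy, OpenCV 4.12 (cv2) and the standard library are available. Lean on these libraries where they do the work, as an engineer would, in place of code of your own. Each camera call takes 0.05 s, during which the arm holds its last target. There are 200 camera calls.

## Task

Put the half-carved leaf back on the tilted carving stand: set its carrier plate gently on the stand with both keyholes over the brass-headed studs, then slide it down the slope until it is fully home behind the heads. Finally turn the red keeper round to its stop so that the carrier cannot ride up, and leave the other tools on the bench where they are.

Things in the scene. Friction and masses are not known exactly. Their poses are not given: they have to be found in the camera images.
- carrier: Aluminium plate 90 (x) by 190 (y) by 5 mm thick, a pale wood block with a half-carved leaf fixed on its middle: flat sides, x -23 to 23, y -60 to 60, z 5 to 41 mm. 0.27 to 0.53 kg. Lies flat on the bench. Origin: centre of the plate's underside; z up. A keyhole through each bare end strip, narrow slot towards +x; +x is the edge that goes uphill on the stand.
- keyhole_left (a point): Centre of the round part of a keyhole, at carrier x -20, y +75, z 5 mm (plate's top face). Round part 24 mm in diameter; it tapers into an 11 mm wide slot towards +x, straight from x = -4 mm to its round end, where the stud's neck comes to rest centred at carrier x = +8 mm.
- keyhole_right (a point): The same for the other keyhole, at carrier x -20, y -75, z 5 mm.
- stand: Fixed tilting carving stand of pale wood, 240 mm deep (x) by 244 mm wide (y), with slotted steel stays at its sides. Origin: centre of its underside. Its board slopes at 0.32 rad: low at its -x edge, high at its +x edge (about 120 mm above the bench).
- seat (a point): Point on the dark steel face of the sloping board; axes: x up the slope, y across, z out of the face. The carrier is fully home when its origin lies here, axes parallel. A wooden lip 12 mm high crosses the board 85 to 95 mm down the slope from here. Ordinary friction: the carrier does not slide down by itself.
- drop_on (a point): Point on the same face, same axes, 28 mm up the slope from the seat: where the carrier's origin lies when the stud heads are centred in the round holes (4 mm of play all round).
- stud_left (a point): Top centre of the brass head of the stud at seat-frame x +8, y +75 mm. Head 16 mm in diameter, 5 mm thick, chamfered, its top 12.5 mm above the face; under it a neck of 8 mm diameter and 7.5 mm length, so the 5 mm plate has 2.5 mm of play under the head.
- stud_right (a point): The same for the stud at seat-frame x +8, y -75 mm.
- keeper (a joint): Red turn-button on the sloping face: bar 18 mm wide, 8 mm thick, round toe 50 mm from its pivot. 0 rad: at its stop, toe straight down the slope, 2.5 mm from the upper edge of a carrier that is home (blocked if it is not home). Starts at 1.45 to 1.9, toe towards the stand's -y side; positive is anticlockwise from above. Limits 0 to 2. Stays where left; about 1.3 N at its knob turns it.
- keeper_pivot (a point): Pivot of the keeper on the face, 97.5 mm up the slope from the seat; same axes as the seat.
- keeper_knob (a point): Centre of the top of the black round knob on the keeper's bar, 14 mm in diameter, 26 mm tall, 40 mm from the pivot; its top is 34.5 mm above the sloping face, its foot stands on the bar 8.5 mm above the face.
- gouge_near: Bystander: gouge with a turned handle, 210 mm long (its x), 27 mm thick, between the stand and the carrier. Origin at its underside, mid length.
- mallet: Bystander: round wooden mallet standing on its head, 86 mm in diameter, 205 mm tall with the handle up. Origin at the centre of its foot.
- stone: Bystander: oilstone in a wooden box, 210 by 75 by 40 mm. Origin at the centre of its underside.
- oil: Bystander: amber oil bottle, 60 mm in diameter, 150 mm tall. Origin at the centre of its foot.
- offcut: Bystander: pale wood offcut, 130 by 65 by 32 mm. Origin at the centre of its underside.
- pencil_pot: Bystander: blue pot, 72 mm in diameter, 90 mm tall. Origin at the centre of its foot.

How it is judged:
By the outcome, as a careful person would: the job done as asked, in the order asked, and still so for the second after the job is handed in, with the robot touching nothing.
It also fails if it takes over 54 s, if anything falls off the work surface, if the arm or the gripper's body presses on something with over 40 N, if the wrist force passes 120 N, or if a joint passes its speed limit or range.

## Working session

There is one attempt and no reset: what is moved stays moved. The work goes in short steps, Python scripts to look and compute and a shell command to move; the robot and the scene stay as the last step left them, time stands still between calls to the robot, and variables do not carry over. Pictures are saved under pics/ and viewed, at most 10 in all, crops included, and the job is handed in when it is done.

```bash
ls; mkdir -p pics
python3 - <<'E'
from bench import r
import cv2,numpy as np
print(r.observe())
for n in("scene","side","wrist"):
    f=r.grab_frame(n); cv2.imwrite(f"pics/{n}0.png",f["pixels"][:,:,::-1]); print(n,{k:(np.array(v).round(4).tolist()) for k,v in f.items() if k!="pixels"})
a=cv2.imread("pics/scene0.png")
b=cv2.imread("pics/side0.png")
cv2.imwrite("pics/s0big.png",cv2.resize(a,(800,600),interpolation=cv2.INTER_CUBIC))
E
```

```text
pics
{'t': 0.0, 'joint_positions': array([ 9.55511335e-01,  2.07376294e-01,  1.54293911e+00, -3.33221330e-05,
        1.39349220e+00, -1.50539149e-01]), 'qd': array([ 8.11189241e-04,  7.47652627e-04, -4.92069246e-05, -4.17895312e-04,
        2.69639431e-04, -8.16727991e-04]), 'effort': array([-3.34977412e-04, -3.70877624e+01, -2.81418282e+01,  6.98008994e-02,
        3.59891821e-02, -1.32680589e-04]), 'ee_pos': array([257.28509775, 513.33089186, 204.32266812]), 'tcp_rot': array([ 2.30284295e-01,  9.73122766e-01, -1.03339868e-03, -3.98569320e-04]), 'contact_force': array([-0.68672811,  0.20019522,  0.45797247]), 'torque': array([ 0.0599276 , -0.00769663,  0.01356304]), 'grip_force': 0.0, 'finger_gap': 1.0002417119919804}
scene {'K': [[435.3227, 0.0, 252.8481], [0.0, 435.3227, 192.5274], [0.0, 0.0, 1.0]], 'k1': -0.0912, 'origin': [1542.3063, -221.7298, 1162.6905], 'orientation': [0.2866, 0.2278, 0.5858, 0.723]}
side {'K': [[364.0698, 0.0, 256.1511], [0.0, 364.0698, 196.694], [0.0, 0.0, 1.0]], 'k1': -0.0615, 'origin': [14.8627, -866.4051, 880.837], 'orientation': [0.4308, -0.1217, -0.2655, 0.8539]}
wrist {'K': [[265.2681, 0.0, 248.42], [0.0, 265.2681, 189.5063], [0.0, 0.0, 1.0]], 'k1': -0.0131, 'T_tool_cam': [[-0.0013, 0.966, 0.2584, 75.1591], [1.0, 0.0014, -0.0001, -0.4519], [-0.0005, 0.2584, -0.966, -179.0885], [0.0, 0.0, 0.0, 1.0]]}
```

View pics/s0big.png

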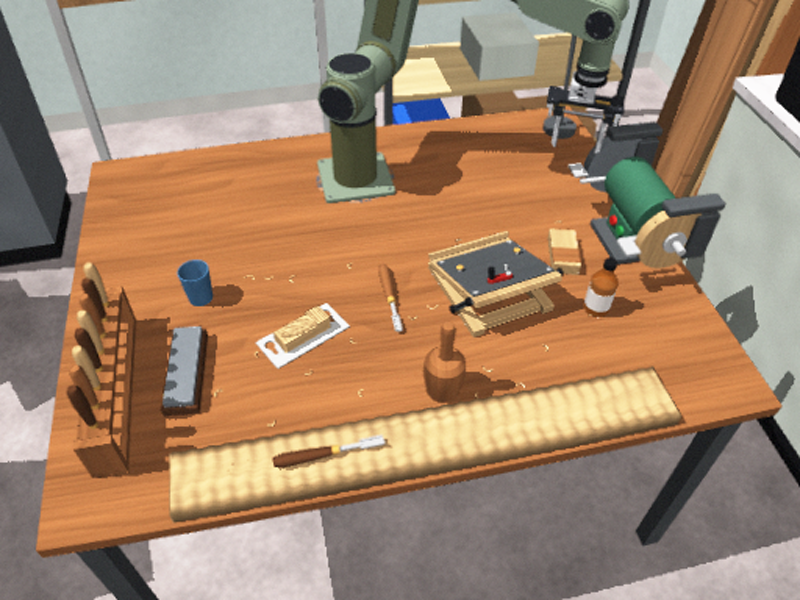

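View pics/side0.png

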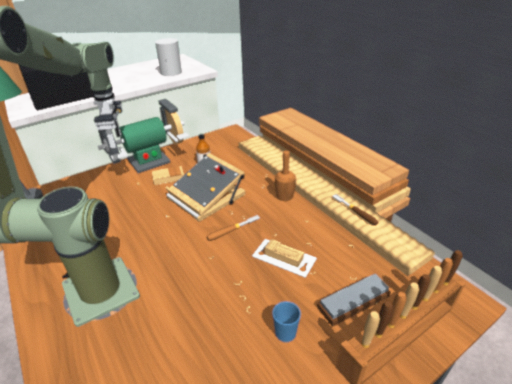

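```bash
cat > h.py <<'E'
import numpy as np,cv2
from scipy.spatial.transform import Rotation as R
from bench import r
def cam(n):
    st=r.observe(); f=r.grab_frame(n)
    if n=="wrist":
        T=np.eye(4);T[:3,:3]=R.from_quat(st["tcp_rot"]).as_matrix();T[:3,3]=st["ee_pos"];T=T@np.array(f["T_tool_cam"])
        f["o"],f["R"]=T[:3,3],T[:3,:3]
    else: f["o"],f["R"]=np.array(f["origin"]),R.from_quat(f["orientation"]).as_matrix()
    return f
def ray(f,u,v):
    K=f["K"];d=np.array([(u-K[0][2])/K[0][0],(v-K[1][2])/K[1][1]]);s=d.copy()
    for _ in range(20): s=d/(1+f["k1"]*(s@s))
    return f["R"]@np.array([s[0],-s[1],-1])
def onz(f,u,v,z):
    d=ray(f,u,v);return f["o"]+d*(z-f["o"][2])/d[2]
def proj(f,P):
    p=(np.atleast_2d(P)-f["o"])@f["R"];s=np.c_[p[:,0],-p[:,1]]/-p[:,2:]
    s=s*(1+f["k1"]*(s**2).sum(1))[:,None];K=np.array(f["K"]);return s*[K[0][0],K[1][1]]+K[:2,2]
def crop(f,u,v,w,h,k): return cv2.resize(f["pixels"][v:v+h,u:u+w,::-1],(w*k,h*k),interpolation=cv2.INTER_CUBIC)
E
python3 - <<'E'
from h import *
a=cam("scene");b=cam("side")
import pickle;pickle.dump((a,b),open("ab.pkl","wb"))
m=np.vstack([np.hstack([crop(a,155,185,80,60,5),crop(a,265,145,100,75,4)]),np.hstack([crop(b,245,230,80,60,5),crop(b,160,145,100,75,4)])])
cv2.imwrite("pics/m1.png",m)
E
```

```text
(no output)
```

View pics/m1.png

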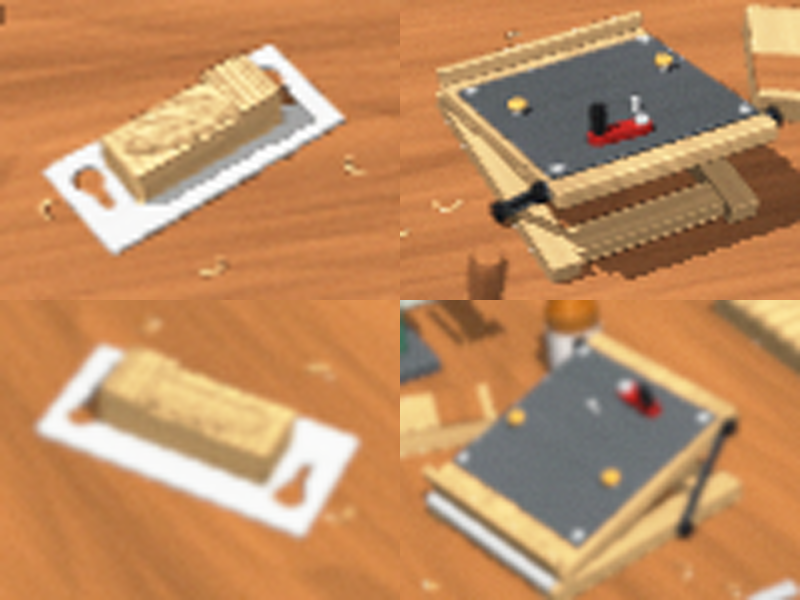

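```bash
cat > fit.py <<'E'
from h import *
import pickle
from scipy.optimize import least_squares
a,b=pickle.load(open("ab.pkl","rb"))
A=lambda u,v:(155+u/5,185+v/5); Bq=lambda u,v:(245+u/5,230+(v-300)/5)
# corners: (-x,-y),( -x,+y),(+x,+y),(+x,-y): scene left=(-x,-y),top=(-x,+y),right=(+x,+y),bottom=(+x,-y)
C=np.array([[-45,-95,5],[-45,95,5],[45,95,5],[45,-95,5]],float)
pa=np.array([A(43,172),A(268,44),A(345,120),A(113,253)])
pb=np.array([Bq(303,535),Bq(37,430),Bq(103,345),Bq(358,437)])
def car(p): return C@R.from_euler('z',p[2]).as_matrix().T+[p[0],p[1],0]
s=least_squares(lambda p:np.r_[(proj(a,car(p))-pa).ravel(),(proj(b,car(p))-pb).ravel()],[600,-100,0.2])
print("carrier",s.x,s.fun.round(1))
SA=lambda u,v:(265+(u-400)/4,145+v/4); SB=lambda u,v:(160+(u-400)/4,145+(v-300)/4)
# studs, scene: left stud(517,103)=-y? scene left is -y
P=np.array([[8,-75,12.5],[8,75,12.5]],float)
qa=np.array([SA(517,101),SA(665,59)]); qb=np.array([SB(611,475),SB(515,415)])
def rot(y): return (R.from_euler('z',y)*R.from_euler('y',-0.32)).as_matrix()
def std(p): return P@rot(p[3]).T+p[:3]
s2=least_squares(lambda p:np.r_[(proj(a,std(p))-qa).ravel(),(proj(b,std(p))-qb).ravel()],[600,200,80,0.2])
print("seat",s2.x,s2.fun.round(1)); Q=rot(s2.x[3])
print("pivot",s2.x[:3]+Q@[97.5,0,0],"drop",s2.x[:3]+Q@[28,0,0])
E
python3 fit.py
```

```text
carrier [ 5.46251647e+02 -2.11359776e+02  4.68280858e-01] [-0.3 -0.4 -0.1 -0.1 -0.8 -0.6 -0.3 -0.3  0.2 -1.   0.3 -0.8 -0.1 -0.4
  0.  -0.1]
seat [4.71032801e+02 2.35583557e+02 7.08892849e+01 1.85333041e-01] [ 0.1  0.2 -0.2 -0.1 -0.3 -0.1  0.2 -0.1]
pivot [561.9983218 252.6381887 101.5595246] drop [497.15623271 240.48129768  79.69714864]
```

```bash
cat >> h.py <<'E'
def wrap(a): return (a+np.pi/2)%np.pi-np.pi/2
def to(pos,yaw=None):
    "shift (cm, tool axes) and turn to bring TCP to pos with closing axis at world angle yaw"
    st=r.observe();M=R.from_quat(st["tcp_rot"]).as_matrix();d=M.T@(np.array(pos)-st["ee_pos"])/10
    y=np.arctan2(M[1,1],M[0,1]);t=0 if yaw is None else wrap(y-yaw)
    print("delta cm",d.round(2),"turn",round(t,3),"tcp",st["ee_pos"].round(1),"yaw",round(y,3),"F",st["contact_force"].round(1),"t",st["t"])
E
cat >> fit.py <<'E'
print("mallet",onz(a,285,251,0)); to([546,-211,190],.468)
E
python3 fit.py
```

```text
carrier [ 5.46251647e+02 -2.11359776e+02  4.68280858e-01] [-0.3 -0.4 -0.1 -0.1 -0.8 -0.6 -0.3 -0.3  0.2 -1.   0.3 -0.8 -0.1 -0.4
  0.  -0.1]
seat [4.71032801e+02 2.35583557e+02 7.08892849e+01 1.85333041e-01] [ 0.1  0.2 -0.2 -0.1 -0.3 -0.1  0.2 -0.1]
pivot [561.9983218 252.6381887 101.5595246] drop [497.15623271 240.48129768  79.69714864]
mallet [760.94507489  60.58188283   0.        ]
delta cm [-58.27 -51.85   1.54] turn 0.638 tcp [257.5 513.7 204.9] yaw 1.106 F [ 0.2 -0.5  0.4] t 0.25
```

```bash
R1='x'; python3 -m pendant '[{"delta_pos":[-29,-26,0],"turn":0.64,"jaw":0},{"delta_pos":[-29,-26,0],"turn":0.64,"jaw":0},{"delta_pos":[-29,-26,0],"turn":0.64,"jaw":0},{"delta_pos":[-58,-52,1.5],"turn":0.64,"jaw":0},{"delta_pos":[-58,-52,1.5],"turn":0.64,"jaw":0},{"delta_pos":[-58,-52,1.5],"turn":0.64,"jaw":0},{"delta_pos":[-58,-52,1.5],"turn":0.64,"jaw":0},{"delta_pos":[-58,-52,1.5],"turn":0.64,"jaw":0}]' 20
python3 -c "
from h import *
to([546,-211,190],.468)"
```

```text
t: 1.05
ee_pos: [404.6, 140.0, 199.7]
tcp_rot: [0.525, 0.851, 0.0, 0.0]
contact_force: [1.8, 0.1, 0.7]
finger_gap: 0.998
grip_force: 0.0
delta cm [-37.71  -3.15   0.98] turn -0.002 tcp [404.6 140.  199.7] yaw 0.466 F [1.8 0.1 0.7] t 1.05
```

```bash
python3 -m pendant '[{"delta_pos":[-37.6,-3.2,1],"turn":0,"jaw":0},{"delta_pos":[-37.6,-3.2,1],"turn":0,"jaw":0},{"delta_pos":[-37.6,-3.2,1],"turn":0,"jaw":0},{"delta_pos":[-37.6,-3.2,1],"turn":0,"jaw":0},{"delta_pos":[-37.6,-3.2,1],"turn":0,"jaw":0},{"delta_pos":[-37.6,-3.2,1],"turn":0,"jaw":0},{"delta_pos":[-37.6,-3.2,1],"turn":0,"jaw":0},{"delta_pos":[-37.6,-3.2,1],"turn":0,"jaw":0}]'
python3 -m pendant '[{"delta_pos":[0,0,0],"turn":0,"jaw":0},{"delta_pos":[0,0,0],"turn":0,"jaw":0}]'
python3 - <<'E'
from h import *
to([546,-211,190],.468)
f=cam("wrist");import pickle;pickle.dump(f,open("w1.pkl","wb"))
cv2.imwrite("pics/w1.png",f["pixels"][:,:,::-1])
C=np.array([[-45,-95,5],[-45,95,5],[45,95,5],[45,-95,5]],float)@R.from_euler('z',.468).as_matrix().T+[546.2,-211.4,0]
print(proj(f,C).round(0))
E
```

```text
t: 1.85
ee_pos: [545.3, -212.2, 189.2]
tcp_rot: [0.526, 0.851, -0.0, 0.0]
contact_force: [0.3, -0.1, -0.5]
finger_gap: 0.998
grip_force: 0.0
t: 2.05
ee_pos: [544.2, -208.5, 188.9]
tcp_rot: [0.525, 0.851, 0.0, -0.001]
contact_force: [-0.4, -0.4, -0.8]
finger_gap: 0.998
grip_force: 0.0
delta cm [-0.31  0.05 -0.11] turn -0.003 tcp [ 544.2 -208.5  188.9] yaw 0.465 F [-0.4 -0.4 -0.8] t 2.05
[[219. 239.]
 [214. 106.]
 [283. 106.]
 [280. 239.]]
```

View pics/w1.png

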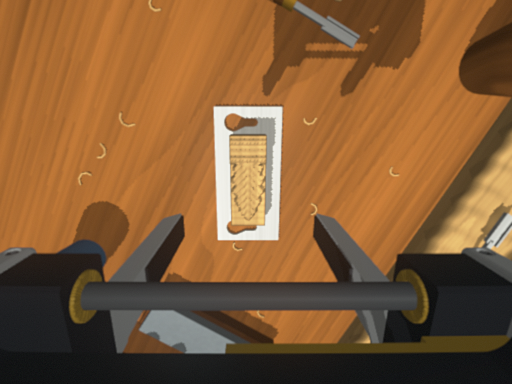

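Run:
```python
from h import *
import pickle
from scipy.optimize import least_squares
f=pickle.load(open("w1.pkl","rb"))
C=np.array([[-45,-95,5],[-45,95,5],[45,95,5],[45,-95,5]],float)
u=np.array([[219,240],[214,105.5],[282.5,105.5],[279.5,240]])
s=least_squares(lambda p:(proj(f,C@R.from_euler('z',p[2]).as_matrix().T+[p[0],p[1],0])-u).ravel(),[546,-211,.468])
print(s.x,s.fun.round(1)); to([s.x[0],s.x[1],15],s.x[2])
```

```text
[ 5.45855842e+02 -2.11828856e+02  4.69773626e-01] [-0.  -0.5 -0.   0.7  0.2  0.3 -0.2 -0.8]
delta cm [-0.48 -0.03 17.41] turn -0.004 tcp [ 544.1 -207.6  189.1] yaw 0.466 F [-0.2 -0.1 -0.3] t 2.1
```

```bash
python3 -m pendant '[{"delta_pos":[-0.45,0,5],"turn":0,"jaw":0},{"delta_pos":[-0.45,0,10],"turn":0,"jaw":0},{"delta_pos":[-0.45,0,14],"turn":0,"jaw":0},{"delta_pos":[-0.45,0,17],"turn":0,"jaw":0.1},{"delta_pos":[-0.45,0,17.3],"turn":0,"jaw":0.3},{"delta_pos":[-0.45,0,17.4],"turn":0,"jaw":0.4},{"delta_pos":[-0.45,0,17.4],"turn":0,"jaw":0.4},{"delta_pos":[-0.45,0,17.4],"turn":0,"jaw":0.4}]' 25
python3 -c "
from h import *
to([545.9,-211.8,15],.47)"
```

```text
t: 2.9
ee_pos: [548.6, -213.1, 18.2]
tcp_rot: [0.524, 0.851, 0.0, 0.002]
contact_force: [0.4, -1.0, -0.3]
finger_gap: 0.616
grip_force: 0.0
delta cm [ 0.24 -0.18  0.32] turn -0.003 tcp [ 548.6 -213.1   18.2] yaw 0.467 F [ 0.4 -1.  -0.3] t 2.9
```

```bash
python3 -m pendant '[{"delta_pos":[0,0,0.2],"turn":0,"jaw":0.6},{"delta_pos":[0,0,0.2],"turn":0,"jaw":0.6},{"delta_pos":[0,0,0.2],"turn":0,"jaw":0.6},{"delta_pos":[0,0,0.2],"turn":0,"jaw":0.6},{"delta_pos":[0,0,0.2],"turn":0,"jaw":0.6}]' 25
python3 -c "
from h import *
to([545.9,-211.8,15],.47)
for i in range(3): cam('wrist'); print(r.observe()['ee_pos'])"
```

```text
t: 3.4
ee_pos: [546.8, -213.3, 14.7]
tcp_rot: [0.525, 0.851, -0.0, 0.001]
contact_force: [-2.3, -1.5, 5.0]
finger_gap: 0.489
grip_force: 25.0
delta cm [ 0.18 -0.02 -0.03] turn -0.004 tcp [ 546.8 -213.3   14.7] yaw 0.466 F [-2.3 -1.5  5. ] t 3.4
[ 546.87032332 -213.30085882   14.74052463]
[ 546.84130921 -213.33848849   14.70897556]
[ 546.86867453 -213.33701638   14.75704495]
```

```bash
python3 -m pendant '[{"delta_pos":[0,0,-2],"turn":0,"jaw":0.6},{"delta_pos":[0,0,-6],"turn":0,"jaw":0.6},{"delta_pos":[0,0,-11],"turn":0,"jaw":0.6},{"delta_pos":[2,1,-16],"turn":0,"jaw":0.6},{"delta_pos":[5,2,-21],"turn":0,"jaw":0.6},{"delta_pos":[8,3,-25],"turn":0.1,"jaw":0.6},{"delta_pos":[12,4.5,-28],"turn":0.2,"jaw":0.6},{"delta_pos":[16,6,-28.5],"turn":0.28,"jaw":0.6}]'
python3 -c "
from h import *
to([516,15,300],.185)"
```

```text
t: 4.35
ee_pos: [530.4, -49.5, 299.7]
tcp_rot: [0.641, 0.768, 0.001, 0.003]
contact_force: [0.8, 1.6, -3.9]
finger_gap: 0.488
grip_force: 25.0
delta cm [ 6.6  -0.26 -0.05] turn -0.005 tcp [530.4 -49.5 299.7] yaw 0.18 F [ 0.8  1.6 -3.9] t 4.35
```

```bash
python3 -m pendant '[{"delta_pos":[3,0,0],"turn":0,"jaw":0.6},{"delta_pos":[6.5,-0.2,0],"turn":0,"jaw":0.6},{"delta_pos":[6.5,-0.2,0],"turn":0,"jaw":0.6},{"delta_pos":[6.5,-0.2,0],"turn":0,"jaw":0.6},{"delta_pos":[6.5,-0.2,0],"turn":0,"jaw":0.6}]'
python3 - <<'E'
from h import *
import pickle
f=cam("wrist");pickle.dump(f,open("w2.pkl","wb"))
cv2.imwrite("pics/w2.png",f["pixels"][:,:,::-1])
Q=(R.from_euler('z',.1853)*R.from_euler('y',-0.32)).as_matrix();S=[471.03,235.58,70.89]
print(proj(f,np.array([[8,-75,12.5],[8,75,12.5],[97.5,0,8]])@Q.T+S).round(1))
E
```

```text
t: 4.85
ee_pos: [514.9, 13.3, 295.5]
tcp_rot: [0.639, 0.77, -0.0, -0.001]
contact_force: [1.0, -0.2, -3.2]
finger_gap: 0.49
grip_force: 25.0
[[249.9  59.9]
 [249.9 -73.8]
 [322.4 -12.5]]
```

View pics/w2.png

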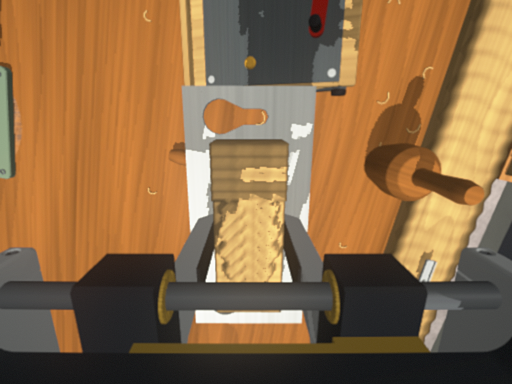

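```bash
python3 -m pendant '[{"delta_pos":[0,0,0],"turn":0,"jaw":0.6},{"delta_pos":[0,0,0],"turn":0,"jaw":0.6}]' >/dev/null
cat > stud.py <<'E'
from h import *
def brass(f,guess):
    hsv=cv2.cvtColor(f["pixels"],cv2.COLOR_RGB2HSV)
    m=cv2.inRange(hsv,(14,150,100),(30,255,255))
    k=np.zeros_like(m);cv2.circle(k,tuple(int(x) for x in guess),12,255,-1);m&=k
    M=cv2.moments(m,True);return (M["m10"]/M["m00"],M["m01"]/M["m00"],M["m00"]) if M["m00"] else None
Q=(R.from_euler('z',.1853)*R.from_euler('y',-0.32)).as_matrix();S=np.array([471.03,235.58,70.89])
def run(y):
    f=cam("wrist");P=S+Q@[8,y,12.5];g=proj(f,P)[0];b=brass(f,g);print("pred",g.round(1),"seen",b)
    if b: print("stud at",onz(f,b[0],b[1],P[2]).round(1),"pred",P.round(1))
    return f
E
python3 - <<'E'
from stud import *
run(-75)
f=cam("wrist")
# carrier in tool frame
T=np.array(f["T_tool_cam"]);g=dict(f,o=T[:3,3],R=T[:3,:3])
for n,u,v in(("far -x",183.5,87),("far +x",314,87),("hole",219,115.5),("slotend",266,117)): print(n,onz(g,u,v,14.7-5).round(1))
to([488.4,162.6,300],.185)
E
python3 -m pendant '[{"delta_pos":[5,0,-0.3],"turn":0,"jaw":0.6},{"delta_pos":[10,0,-0.3],"turn":0,"jaw":0.6},{"delta_pos":[14,0,-0.3],"turn":0,"jaw":0.6},{"delta_pos":[15,0,-0.3],"turn":0,"jaw":0.6},{"delta_pos":[15,0,-0.3],"turn":0,"jaw":0.6},{"delta_pos":[15,0,-0.3],"turn":0,"jaw":0.6},{"delta_pos":[15,0,-0.3],"turn":0,"jaw":0.6}]'
python3 - <<'E'
from stud import *
run(75);to([488.4,162.6,300],.185)
E
```

```text
pred [249.4  59.6] seen (249.31683168316832, 61.801980198019805, 101.0)
stud at [488.8 159.8  85.3] pred [488.4 162.5  85.3]
far -x [ 95.4 -43.7   9.7]
far +x [95.3 43.6  9.7]
hole [ 76.9 -20.5   9.7]
slotend [75.9 11.8  9.7]
delta cm [15.18  0.11 -0.36] turn -0.0 tcp [515.3  13.2 296.3] yaw 0.185 F [ 0.6  0.2 -3.6] t 5.2
t: 5.9
ee_pos: [487.9, 159.8, 299.4]
tcp_rot: [0.639, 0.769, -0.0, 0.0]
contact_force: [-0.7, -0.8, -3.8]
finger_gap: 0.487
grip_force: 25.0
pred [249.3  59.5] seen (248.6990291262136, 61.63106796116505, 103.0)
stud at [460.6 307.2  85.3] pred [460.8 310.   85.3]
delta cm [ 0.27  0.11 -0.06] turn -0.001 tcp [487.9 159.8 299.4] yaw 0.184 F [ 0.4  0.1 -3.4] t 5.95
```

```bash
python3 -m pendant '[{"delta_pos":[4,1,2],"turn":0,"jaw":0.6},{"delta_pos":[7.45,2.15,6],"turn":0,"jaw":0.6},{"delta_pos":[7.45,2.15,10],"turn":0,"jaw":0.6},{"delta_pos":[7.45,2.15,14],"turn":0,"jaw":0.6},{"delta_pos":[7.45,2.15,17],"turn":0,"jaw":0.6},{"delta_pos":[7.45,2.15,18.1],"turn":0,"jaw":0.6},{"delta_pos":[7.45,2.15,18.1],"turn":0,"jaw":0.6},{"delta_pos":[7.45,2.15,18.1],"turn":0,"jaw":0.6}]'
python3 - <<'E'
from h import *
to([495.3,236.9,109],.185)
f=cam("wrist");cv2.imwrite("pics/w3.png",f["pixels"][:,:,::-1])
E
```

```text
t: 6.75
ee_pos: [496.5, 238.2, 120.2]
tcp_rot: [0.639, 0.769, 0.001, 0.001]
contact_force: [0.4, 1.2, -3.7]
finger_gap: 0.486
grip_force: 25.0
delta cm [-0.11 -0.15  1.12] turn -0.0 tcp [496.5 238.2 120.2] yaw 0.185 F [ 0.4  1.2 -3.7] t 6.75
```

View pics/w3.png

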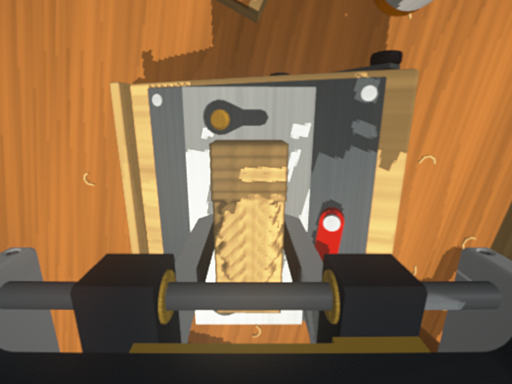

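```bash
python3 -m pendant '[{"delta_pos":[-0.12,-0.2,0.3],"turn":0,"jaw":0.6},{"delta_pos":[-0.12,-0.2,0.6],"turn":0,"jaw":0.6},{"delta_pos":[-0.12,-0.2,0.8],"turn":0,"jaw":0.6},{"delta_pos":[-0.12,-0.2,0.8],"turn":0,"jaw":0.6},{"delta_pos":[-0.12,-0.2,0.8],"turn":0,"jaw":0.6}]'
python3 -m pendant '[{"delta_pos":[0,0,0.1],"turn":0,"jaw":0.6},{"delta_pos":[0,0,0.2],"turn":0,"jaw":0.6},{"delta_pos":[0,0,0.2],"turn":0,"jaw":0.6}]'
```

```text
t: 7.3
ee_pos: [493.0, 236.8, 110.6]
tcp_rot: [0.638, 0.77, 0.0, 0.0]
contact_force: [-1.2, -0.2, -3.2]
finger_gap: 0.487
grip_force: 25.0
t: 7.6
ee_pos: [493.2, 236.7, 110.0]
tcp_rot: [0.638, 0.77, -0.0, 0.0]
contact_force: [-4.1, -2.6, 5.0]
finger_gap: 0.487
grip_force: 25.0
```

Run:
```python
import numpy as np
for i in range(1,13):
    p=.32*i/12; z=14.7-7*i/12; c,s=np.cos(p),np.sin(p)
    rt=lambda x,zz:(45+(x-45)*c-zz*s,(x-45)*s+zz*c)
    b=rt(23,5);t=rt(23,41);d=rt(-23,41)
    xu=b[0]+(t[0]-b[0])*(z-b[1])/(t[1]-b[1]); w=xu-d[0]
    print(i,"ty",round((xu+d[0])/20,2),"z",round((14.7-z)/10,2),"w",round(w,1),"jaw",round(1-w/94,3),"corner z",round(d[1],1))
```

```text
1 ty -0.07 z 0.06 w 46.7 jaw 0.503 corner z 39.2
2 ty -0.14 z 0.12 w 47.3 jaw 0.496 corner z 37.3
3 ty -0.21 z 0.17 w 48.0 jaw 0.49 corner z 35.4
4 ty -0.27 z 0.23 w 48.5 jaw 0.484 corner z 33.5
5 ty -0.33 z 0.29 w 49.1 jaw 0.478 corner z 31.6
6 ty -0.39 z 0.35 w 49.6 jaw 0.473 corner z 29.6
7 ty -0.44 z 0.41 w 50.0 jaw 0.468 corner z 27.7
8 ty -0.49 z 0.47 w 50.5 jaw 0.463 corner z 25.7
9 ty -0.54 z 0.53 w 50.8 jaw 0.459 corner z 23.7
10 ty -0.58 z 0.58 w 51.2 jaw 0.456 corner z 21.6
11 ty -0.62 z 0.64 w 51.5 jaw 0.452 corner z 19.6
12 ty -0.66 z 0.7 w 51.7 jaw 0.45 corner z 17.5
```

```bash
python3 -m pendant '[{"delta_pos":[0,-0.07,0.06],"turn":0,"jaw":0.503},{"delta_pos":[0,-0.14,0.12],"turn":0,"jaw":0.496},{"delta_pos":[0,-0.21,0.17],"turn":0,"jaw":0.49},{"delta_pos":[0,-0.27,0.23],"turn":0,"jaw":0.484},{"delta_pos":[0,-0.27,0.23],"turn":0,"jaw":0.484},{"delta_pos":[0,-0.27,0.23],"turn":0,"jaw":0.484}]' 6
python3 - <<'E'
from h import *
f=cam("wrist");cv2.imwrite("pics/w4.png",f["pixels"][:,:,::-1])
a=cam("side");cv2.imwrite("pics/m4.png",np.hstack([crop(f,130,50,260,260,2)[:, :480],cv2.resize(crop(a,160,140,80,130,4),(320,520))]))
E
```

```text
t: 8.2
ee_pos: [490.6, 236.4, 106.1]
tcp_rot: [0.638, 0.77, 0.0, 0.0]
contact_force: [-0.8, 0.6, -2.2]
finger_gap: 0.515
grip_force: 2.2
```

View pics/m4.png

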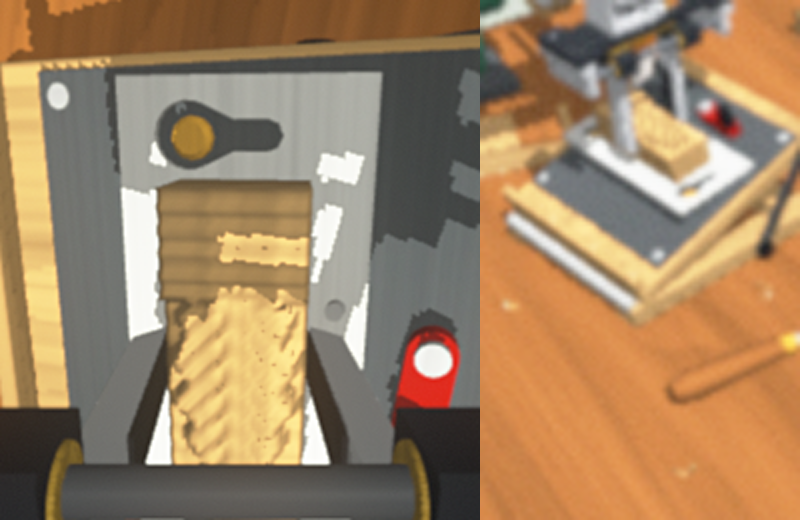

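```bash
python3 -m pendant '[{"delta_pos":[0,-0.06,0.06],"turn":0,"jaw":0.478},{"delta_pos":[0,-0.12,0.12],"turn":0,"jaw":0.473},{"delta_pos":[0,-0.17,0.18],"turn":0,"jaw":0.468},{"delta_pos":[0,-0.22,0.24],"turn":0,"jaw":0.463},{"delta_pos":[0,-0.27,0.3],"turn":0,"jaw":0.459},{"delta_pos":[0,-0.27,0.3],"turn":0,"jaw":0.459}]' 6
python3 -m pendant '[{"delta_pos":[0,-0.04,0.06],"turn":0,"jaw":0.456},{"delta_pos":[0,-0.08,0.11],"turn":0,"jaw":0.452},{"delta_pos":[0,-0.12,0.17],"turn":0,"jaw":0.45},{"delta_pos":[0,-0.12,0.17],"turn":0,"jaw":0.445},{"delta_pos":[0,-0.12,0.17],"turn":0,"jaw":0.445}]' 6
```

```text
t: 8.9
ee_pos: [487.6, 235.7, 103.1]
tcp_rot: [0.638, 0.77, -0.0, -0.0]
contact_force: [-0.0, -0.3, -2.7]
finger_gap: 0.545
grip_force: 2.3
t: 9.4
ee_pos: [486.5, 235.6, 101.7]
tcp_rot: [0.638, 0.77, -0.0, -0.0]
contact_force: [-1.4, -0.8, -1.2]
finger_gap: 0.557
grip_force: 0.4
```

```bash
python3 -m pendant '[{"delta_pos":[0,-0.02,0],"turn":0,"jaw":0.44},{"delta_pos":[0,-0.02,0],"turn":0,"jaw":0.435},{"delta_pos":[0,-0.02,0],"turn":0,"jaw":0.43},{"delta_pos":[0,-0.02,0],"turn":0,"jaw":0.425},{"delta_pos":[0,-0.02,0],"turn":0,"jaw":0.42}]' 6
python3 - <<'E'
from h import *
f=cam("wrist")
a=cam("side");cv2.imwrite("pics/m5.png",np.hstack([crop(f,130,50,260,260,2)[:, :480],cv2.resize(crop(a,160,140,80,130,4),(320,520))]))
E
```

```text
t: 9.9
ee_pos: [486.5, 235.6, 101.6]
tcp_rot: [0.638, 0.77, 0.0, 0.0]
contact_force: [-0.5, 0.3, 0.3]
finger_gap: 0.58
grip_force: 0.0
```

View pics/m5.png

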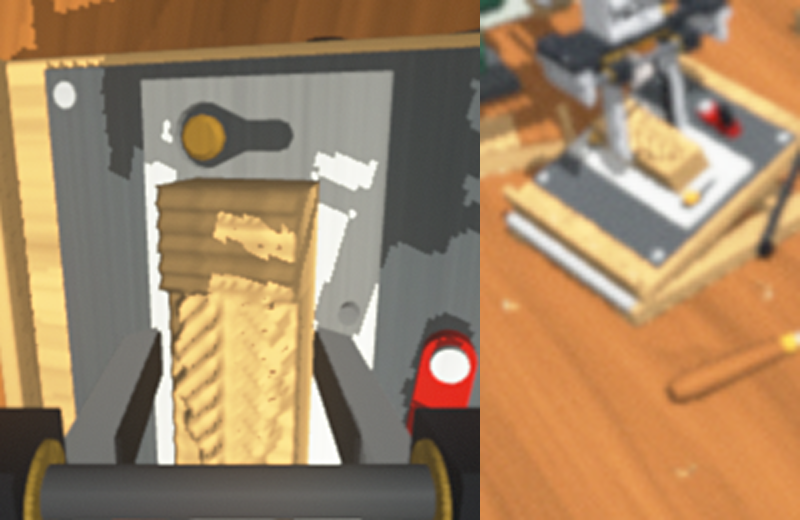

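```bash
python3 -m pendant '[{"delta_pos":[0,-0.3,0.1],"turn":0,"jaw":0.42},{"delta_pos":[0,-0.7,0.23],"turn":0,"jaw":0.42},{"delta_pos":[0,-1.1,0.36],"turn":0,"jaw":0.42},{"delta_pos":[0,-1.5,0.5],"turn":0,"jaw":0.42},{"delta_pos":[0,-1.9,0.63],"turn":0,"jaw":0.42},{"delta_pos":[0,-2.2,0.73],"turn":0,"jaw":0.42},{"delta_pos":[0,-2.2,0.73],"turn":0,"jaw":0.42}]' 20
python3 -m pendant '[{"delta_pos":[0,-0.2,0.07],"turn":0,"jaw":0.42},{"delta_pos":[0,-0.4,0.13],"turn":0,"jaw":0.42},{"delta_pos":[0,-0.5,0.16],"turn":0,"jaw":0.42},{"delta_pos":[0,-0.5,0.16],"turn":0,"jaw":0.42}]'
```

```text
t: 10.7
ee_pos: [463.8, 231.3, 93.9]
tcp_rot: [0.638, 0.77, -0.0, -0.0]
contact_force: [0.7, -0.2, 0.3]
finger_gap: 0.58
grip_force: 0.0
t: 11.1
ee_pos: [459.7, 230.6, 92.5]
tcp_rot: [0.638, 0.77, 0.0, -0.0]
contact_force: [0.1, 0.2, 0.5]
finger_gap: 0.58
grip_force: 0.3
```

```bash
python3 -m pendant '[{"delta_pos":[0,-0.2,0.07],"turn":0,"jaw":0.42},{"delta_pos":[0,-0.3,0.1],"turn":0,"jaw":0.42},{"delta_pos":[0,-0.3,0.1],"turn":0,"jaw":0.42},{"delta_pos":[0,-0.3,0.1],"turn":0,"jaw":0.42}]'
python3 - <<'E'
from h import *
f=cam("wrist")
a=cam("side");cv2.imwrite("pics/m6.png",np.hstack([crop(f,130,50,260,260,2)[:, :480],cv2.resize(crop(a,160,140,80,130,4),(320,520))]))
E
```

```text
t: 11.5
ee_pos: [459.2, 230.5, 92.4]
tcp_rot: [0.638, 0.77, 0.002, 0.002]
contact_force: [6.5, 1.6, -0.7]
finger_gap: 0.581
grip_force: 2.4
```

View pics/m6.png

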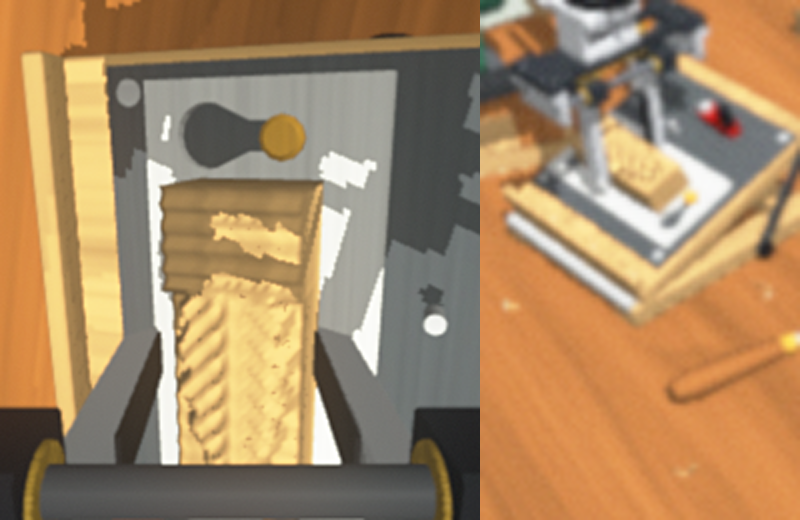

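```bash
python3 -m pendant '[{"delta_pos":[0,0.25,0],"turn":0,"jaw":0.4},{"delta_pos":[0,0.3,0],"turn":0,"jaw":0.3},{"delta_pos":[0,0.3,-0.5],"turn":0,"jaw":0.25},{"delta_pos":[0,0.3,-2],"turn":0,"jaw":0.25},{"delta_pos":[0,0.3,-6],"turn":0,"jaw":0.25},{"delta_pos":[0,0.3,-10],"turn":0,"jaw":0.25},{"delta_pos":[0,0.3,-13.8],"turn":0,"jaw":0.4}]'
python3 -c "
from h import *
print(r.observe()['joint_positions'].round(2))
Q=(R.from_euler('z',.1853)*R.from_euler('y',-0.32)).as_matrix();S=np.array([471.2,233.7,70.9])
for a in (1.45,1.7,1.9): print((S+Q@[97.5-40*np.cos(a),-40*np.sin(a),34.5]).round(1))
to(list((S+Q@[90,-110,0])[:2])+[230],.185)
"
```

```text
t: 12.3
ee_pos: [458.9, 230.4, 231.0]
tcp_rot: [0.638, 0.77, -0.001, -0.0]
contact_force: [1.2, 0.6, 0.9]
finger_gap: 0.696
grip_force: 0.0
[0.3  0.06 1.66 0.   1.43 0.11]
[554.3 208.9 132.8]
[563.6 210.7 135.9]
[570.5 213.8 138.4]
delta cm [-10.9    9.8    0.09] turn 0.001 tcp [458.9 230.4 231. ] yaw 0.186 F [1.2 0.6 0.9] t 12.3
```

```bash
python3 -m pendant '[{"delta_pos":[-4,4,0],"turn":0,"jaw":0.6},{"delta_pos":[-8,8,0],"turn":0,"jaw":0.6},{"delta_pos":[-10.9,9.8,0],"turn":0,"jaw":0.6},{"delta_pos":[-10.9,9.8,0],"turn":0,"jaw":0.6},{"delta_pos":[-10.9,9.8,0],"turn":0,"jaw":0.6},{"delta_pos":[-10.9,9.8,0],"turn":0,"jaw":0.6}]'
python3 - <<'E'
from h import *
import pickle
f=cam("wrist");pickle.dump(f,open("w7.pkl","wb"))
Q=(R.from_euler('z',.1853)*R.from_euler('y',-0.32)).as_matrix();S=np.array([471.2,233.7,70.9])
print("pivot",proj(f,S+Q@[97.5,0,8]).round(1))
for a in (1.45,1.7,1.9): print(a,proj(f,S+Q@[97.5-40*np.cos(a),-40*np.sin(a),34.5]).round(1))
print("studs",proj(f,np.array([[8,-75,12.5],[8,75,12.5]])@Q.T+S).round(1))
cv2.imwrite("pics/w7.png",crop(f,150,0,260,195,3))
E
```

```text
t: 12.9
ee_pos: [575.1, 142.2, 229.2]
tcp_rot: [0.638, 0.77, -0.0, -0.001]
contact_force: [-0.1, -1.0, -0.1]
finger_gap: 0.401
grip_force: 0.0
pivot [[253.5  85.3]]
1.45 [[240.9 124.3]]
1.7 [[250.3 124.3]]
1.9 [[257.8 122.4]]
studs [[182.  153.3]
 [173.4  14.3]]
```

View pics/w7.png

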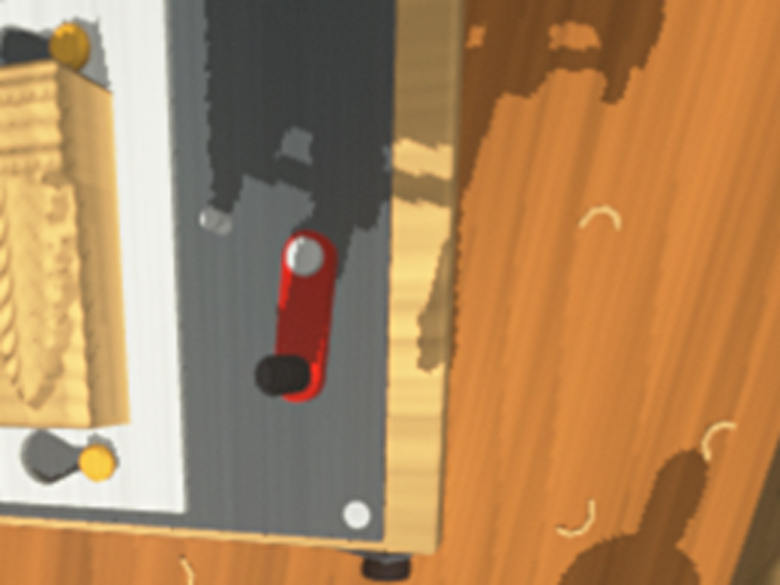

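```bash
cat > k.py <<'E'
from h import *
Q=(R.from_euler('z',.1853)*R.from_euler('y',-0.32)).as_matrix();S=np.array([471.2,233.7,70.9])
def T(a): return S+Q@[97.5-40*np.cos(a),-40*np.sin(a),25]-[0,0,9]
if __name__=="__main__":
    p=T(1.45);print(p.round(1));to([p[0],p[1],190],1.7561);print(r.observe()["joint_positions"].round(2))
    to(p,1.7561)
E
python3 k.py
python3 -m pendant '[{"delta_pos":[0,0,-2],"turn":-0.15,"jaw":0.6},{"delta_pos":[0,0,-2],"turn":-0.3,"jaw":0.6},{"delta_pos":[0,0,-2],"turn":-0.45,"jaw":0.6},{"delta_pos":[0,0,-2],"turn":-0.6,"jaw":0.6},{"delta_pos":[0,0,-2],"turn":-0.75,"jaw":0.6},{"delta_pos":[0,0,-2],"turn":-0.9,"jaw":0.6},{"delta_pos":[0,0,-2],"turn":-1.05,"jaw":0.6},{"delta_pos":[0,0,-2],"turn":-1.2,"jaw":0.6}]' 8
python3 -m pendant '[{"delta_pos":[0,0,0],"turn":-0.15,"jaw":0.6},{"delta_pos":[0,0,0],"turn":-0.3,"jaw":0.6},{"delta_pos":[0,0,0],"turn":-0.37,"jaw":0.6},{"delta_pos":[0,0,0],"turn":-0.37,"jaw":0.6},{"delta_pos":[0,0,0],"turn":-0.37,"jaw":0.6}]'
python3 k.py
```

```text
[557.3 209.4 114.8]
delta cm [ 6.91 -0.5   3.94] turn -1.569 tcp [575.  142.5 229.4] yaw 0.187 F [-0.6  1.3  0.8] t 12.95
[ 0.1   0.23  1.47  0.    1.45 -0.09]
delta cm [ 6.9  -0.49 11.47] turn -1.569 tcp [575.  142.5 229.4] yaw 0.187 F [-0.6  1.3  0.8] t 12.95
t: 13.75
ee_pos: [575.1, 143.0, 249.8]
tcp_rot: [0.088, 0.996, 0.0, -0.0]
contact_force: [0.2, -0.2, 0.5]
finger_gap: 0.397
grip_force: 0.0
t: 14.25
ee_pos: [575.5, 142.5, 249.8]
tcp_rot: [-0.092, 0.996, 0.0, -0.0]
contact_force: [0.4, -0.6, -0.1]
finger_gap: 0.399
grip_force: 0.0
[557.3 209.4 114.8]
delta cm [0.56 6.92 5.98] turn -0.0 tcp [575.5 142.5 249.8] yaw 1.756 F [ 0.4 -0.6 -0.1] t 14.25
[ 0.1   0.21  1.44  0.    1.49 -1.66]
delta cm [ 0.56  6.92 13.5 ] turn -0.0 tcp [575.5 142.5 249.8] yaw 1.756 F [ 0.4 -0.6 -0.1] t 14.25
```

```bash
python3 -m pendant '[{"delta_pos":[0.55,4,2],"turn":0,"jaw":0.6},{"delta_pos":[0.55,6.9,6],"turn":0,"jaw":0.6},{"delta_pos":[0.55,6.9,9],"turn":0,"jaw":0.6},{"delta_pos":[0.55,6.9,9],"turn":0,"jaw":0.6},{"delta_pos":[0.55,6.9,9],"turn":0,"jaw":0.6}]'
python3 k.py
```

```text
t: 14.75
ee_pos: [557.9, 208.4, 159.7]
tcp_rot: [-0.092, 0.996, -0.0, -0.0]
contact_force: [0.3, 0.9, 0.5]
finger_gap: 0.401
grip_force: 0.0
[557.3 209.4 114.8]
delta cm [ 0.05  0.11 -3.03] turn -0.0 tcp [557.9 208.4 159.7] yaw 1.756 F [0.3 0.9 0.5] t 14.75
[ 0.21  0.29  1.54 -0.    1.32 -1.54]
delta cm [0.04 0.11 4.5 ] turn -0.0 tcp [557.9 208.4 159.7] yaw 1.756 F [0.3 0.9 0.5] t 14.75
```

```bash
python3 -m pendant '[{"delta_pos":[0,0.1,2],"turn":0,"jaw":0.6},{"delta_pos":[0,0.1,3.5],"turn":0,"jaw":0.6},{"delta_pos":[0,0.1,4.5],"turn":0,"jaw":0.6},{"delta_pos":[0,0.1,4.5],"turn":0,"jaw":0.6}]'
python3 -m pendant '[{"delta_pos":[0,0,0],"turn":0,"jaw":0.75},{"delta_pos":[0,0,0],"turn":0,"jaw":0.88},{"delta_pos":[0,0,0],"turn":0,"jaw":0.88},{"delta_pos":[0,0,0],"turn":0,"jaw":0.88},{"delta_pos":[0,0,0],"turn":0,"jaw":0.88}]' 6
python3 - <<'E'
from k import *
M=R.from_quat(r.observe()["tcp_rot"]).as_matrix()
for i in range(1,17):
    a=1.45-1.45*i/16;print(i,round(a,2),(M.T@(T(a)-T(1.45))/10).round(2))
E
```

```text
t: 15.15
ee_pos: [557.2, 208.7, 113.5]
tcp_rot: [-0.092, 0.996, -0.0, -0.001]
contact_force: [-0.2, 0.1, -0.2]
finger_gap: 0.402
grip_force: 0.0
t: 15.65
ee_pos: [558.6, 209.2, 115.4]
tcp_rot: [-0.092, 0.996, -0.0, 0.001]
contact_force: [-0.1, -1.8, 2.4]
finger_gap: 0.146
grip_force: 6.0
1 1.36 [0.34 0.06 0.11]
2 1.27 [0.67 0.15 0.22]
3 1.18 [1.   0.28 0.33]
4 1.09 [1.31 0.43 0.43]
5 1.0 [1.6  0.61 0.53]
6 0.91 [1.88 0.82 0.62]
7 0.82 [2.15 1.06 0.71]
8 0.72 [2.39 1.32 0.79]
9 0.63 [2.6  1.6  0.86]
10 0.54 [2.79 1.9  0.92]
11 0.45 [2.96 2.22 0.97]
12 0.36 [3.09 2.55 1.02]
13 0.27 [3.2  2.9  1.05]
14 0.18 [3.28 3.25 1.08]
15 0.09 [3.33 3.61 1.09]
16 0.0 [3.34 3.97 1.1 ]
```

```bash
python3 -m pendant '[{"delta_pos":[0.34,0.06,0.11],"turn":0,"jaw":0.88},{"delta_pos":[0.67,0.15,0.22],"turn":0,"jaw":0.88},{"delta_pos":[1.0,0.28,0.33],"turn":0,"jaw":0.88},{"delta_pos":[1.31,0.43,0.43],"turn":0,"jaw":0.88},{"delta_pos":[1.6,0.61,0.53],"turn":0,"jaw":0.88},{"delta_pos":[1.88,0.82,0.62],"turn":0,"jaw":0.88},{"delta_pos":[2.15,1.06,0.71],"turn":0,"jaw":0.88},{"delta_pos":[2.39,1.32,0.79],"turn":0,"jaw":0.88}]' 6
python3 -m pendant '[{"delta_pos":[0.21,0.28,0.07],"turn":0,"jaw":0.88},{"delta_pos":[0.4,0.58,0.13],"turn":0,"jaw":0.88},{"delta_pos":[0.57,0.9,0.18],"turn":0,"jaw":0.88},{"delta_pos":[0.7,1.23,0.23],"turn":0,"jaw":0.88},{"delta_pos":[0.81,1.58,0.26],"turn":0,"jaw":0.88},{"delta_pos":[0.89,1.93,0.29],"turn":0,"jaw":0.88},{"delta_pos":[0.94,2.29,0.3],"turn":0,"jaw":0.88},{"delta_pos":[0.95,2.65,0.31],"turn":0,"jaw":0.88}]'
python3 -c "
from k import *
to(T(0),1.7561)"
```

```text
t: 16.45
ee_pos: [529.3, 216.0, 105.8]
tcp_rot: [-0.093, 0.996, -0.002, -0.003]
contact_force: [-3.7, -6.2, 5.0]
finger_gap: 0.146
grip_force: 6.0
t: 17.25
ee_pos: [514.6, 241.5, 101.5]
tcp_rot: [-0.093, 0.996, -0.001, -0.003]
contact_force: [-2.2, -10.7, -1.9]
finger_gap: 0.148
grip_force: 6.0
delta cm [-0.26  0.03 -0.23] turn 0.0 tcp [514.6 241.5 101.5] yaw 1.756 F [ -2.2 -10.7  -1.9] t 17.25
```

```bash
python3 -m pendant '[{"delta_pos":[-0.1,0.1,-0.1],"turn":0,"jaw":0.88},{"delta_pos":[-0.1,0.2,-0.1],"turn":0,"jaw":0.88},{"delta_pos":[-0.1,0.2,-0.1],"turn":0,"jaw":0.88}]'
python3 -m pendant '[{"delta_pos":[0,0,0],"turn":0,"jaw":0.84},{"delta_pos":[0,0,0],"turn":0,"jaw":0.78},{"delta_pos":[0,-0.2,0],"turn":0,"jaw":0.72},{"delta_pos":[0,-0.2,0],"turn":0,"jaw":0.66},{"delta_pos":[0,-0.2,-2],"turn":0,"jaw":0.66},{"delta_pos":[0,-0.2,-6],"turn":0,"jaw":0.6},{"delta_pos":[0,-0.2,-10],"turn":0,"jaw":0.6},{"delta_pos":[0,-0.2,-14],"turn":0,"jaw":0.6}]'
```

```text
t: 17.55
ee_pos: [514.6, 241.4, 101.5]
tcp_rot: [-0.093, 0.996, -0.003, -0.005]
contact_force: [-4.2, -10.4, -2.5]
finger_gap: 0.148
grip_force: 6.0
t: 18.35
ee_pos: [518.9, 243.1, 246.5]
tcp_rot: [-0.093, 0.996, 0.001, 0.001]
contact_force: [0.9, 0.2, -0.5]
finger_gap: 0.398
grip_force: 0.0
```

```bash
python3 -m pendant '[{"delta_pos":[-3,-4,-2],"turn":0,"jaw":0.6},{"delta_pos":[-7,-4,-3],"turn":0,"jaw":0.6},{"delta_pos":[-8,-4,-3],"turn":0,"jaw":0.6},{"delta_pos":[-8,-4,-3],"turn":0,"jaw":0.6},{"delta_pos":[-8,-4,-3],"turn":0,"jaw":0.6}]'
python3 - <<'E'
from k import *
N=Q[:,2]
def face(f,u,v,h):
    d=ray(f,u,v);P0=S+N*h;return (Q.T@(f["o"]+d*((P0-f["o"])@N)/(d@N)-S))
for n in("wrist","scene"):
    f=cam(n);hsv=cv2.cvtColor(f["pixels"],cv2.COLOR_RGB2HSV)
    m=cv2.inRange(hsv,(0,200,90),(6,255,255))|cv2.inRange(hsv,(174,200,90),(180,255,255))
    ys,xs=np.nonzero(m)
    P=np.array([face(f,x,y,8.5) for x,y in zip(xs,ys)])
    P=P[(abs(P[:,0]-80)<70)&(abs(P[:,1])<70)]
    print(n,len(P),P.mean(0).round(1),P.min(0).round(1),P.max(0).round(1))
    # plate upper edge: white->grey transition; report brass positions
    b=cv2.inRange(hsv,(16,170,90),(30,255,255));ys,xs=np.nonzero(b)
    for s in(-75,75):
        g=np.array([face(f,x,y,12.5) for x,y in zip(xs,ys)]);g=g[np.hypot(g[:,0]-8,g[:,1]-s)<14]
        print(" stud",s,len(g),g.mean(0).round(1) if len(g) else None)
    line=[int(f["pixels"][int(round(v)),int(round(u))].mean()) for u,v in proj(f,np.array([[x,30,5] for x in range(30,62,2)])@Q.T+S)]
    line2=[int(f["pixels"][int(round(v)),int(round(u))].mean()) for u,v in proj(f,np.array([[x,-45,5] for x in range(30,62,2)])@Q.T+S)]
    print(line,line2)
E
```

```text
t: 18.85
ee_pos: [603.6, 218.3, 273.5]
tcp_rot: [-0.093, 0.996, 0.0, -0.001]
contact_force: [-1.0, -0.1, -0.1]
finger_gap: 0.398
grip_force: 0.0
wrist 293 [77.3 -0.9  8.5] [55.  -8.1  8.5] [104.9   7.7   8.5]
 stud -75 90 [  7.5 -75.6  12.5]
 stud 75 71 [ 6.8 74.8 12.5]
[239, 238, 239, 238, 239, 237, 208, 111, 108, 112, 112, 105, 109, 109, 107, 111] [238, 237, 238, 235, 236, 240, 227, 115, 109, 112, 112, 111, 110, 110, 110, 112]
scene 24 [77.4 -2.1  8.5] [52.4 -9.7  8.5] [108.    9.2   8.5]
 stud -75 0 None
 stud 75 0 None
[243, 243, 243, 214, 214, 214, 201, 136, 136, 136, 115, 115, 56, 90, 90, 90] [240, 241, 241, 241, 241, 196, 196, 196, 196, 103, 103, 103, 98, 96, 96, 96]
```

```bash
python3 -c "
from bench import r
print(r.close_job())"
```

```text
the job is handed in; nothing more can be done
None
```

The job is handed in at about 19 s of the 54 s. The carrier was lowered gently over both studs and slid down until it stopped, fully home, and the red keeper was turned to its stop. The last camera check agreed with this. The other tools were not handled.

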